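# Hold the utensil caddy in its corner for screwing

### The job

Be my third hand: pick up the blue utensil caddy from the worktop and stand it on the upper tier of the acrylic organiser, to the left of the clear divider as seen from the robot, square, with its tall back with the brass inserts towards the rubber-lined back wall. Feel gently sideways for the divider, which the eye easily misjudges, until the caddy is snug against it, then push the caddy's back against the rubber with a steady force of about 9 newtons. Finish while still holding it there and pushing, so that I can do up the thumbscrews from behind, and leave everything else where it stands.

Things in the scene. Friction and masses are not known exactly. Their poses are not given: they have to be found in the camera images.
- caddy: The part: loose blue plastic utensil caddy, open-topped, 60 mm deep (its x) by 50 mm wide (its y) by 100 mm tall, 0.10 to 0.20 kg. Origin: centre of its underside, z up, +x to its back. Starts upright on the worktop left or right of the organiser, its back turned away from the robot within 0.5 rad. Grip it from above across its 50 mm width, high on the full-height side walls.
- caddy_back (a point): Middle of the caddy's back face, between two small brass inserts 45 mm above its underside, 30 mm to +x of its origin. The back is a flat wall the full 100 mm tall; the front wall (-x) is cut down to 54 mm; walls 4 mm thick.
- organiser: Fixed two-tier organiser of clear acrylic with aluminium posts, 290 mm deep (x) by 320 mm wide (y). Origin: centre of its underside, on the worktop; +x to its back (away from the robot), +y to its left seen from the robot; turned up to 0.15 rad. Lower tier: floor 13 mm high, 22 mm lips, open above for x below -0.005.
- upper_tier (a point): Point on the organiser's upper floor at organiser x = 0.065, y = 0, 120 mm above the worktop; axes as the organiser. In organiser coordinates the upper floor spans x = -0.001 to 0.141, y = -0.156 to 0.156. Above that floor: front lip 12 mm, end walls 30 mm, back wall 85 mm high, its inner face (x = 0.141) lined by the cushion; a screw slot runs along it.
- cushion: Dark sponge-rubber strip 12 mm thick, 300 mm long, on the back wall, 15 to 77 mm above the upper floor. Origin: middle of its front face, at x = 0.129, y = 0, z = 0.166 of the organiser when free; axes as the organiser. Pressed, the whole strip and its origin go back (+x) 1 mm per 3 N: 3 mm at 9 N; fully squashed and hard at 7 mm.
- divider: Fixed cross divider of clear acrylic with an orange top edge, on the upper floor: 112 mm long (x), 4 mm thick (y), 30 mm high. Origin: centre of its underside; axes as the organiser. It stands at organiser x = 0.062, y anywhere from -0.03 to 0.04. The caddy goes on its +y side: centres 27 mm apart in y when they touch. It does not give.
- filter_cup: Steel mesh filter cup, 66 mm across and 61 mm tall, standing on the upper tier to the right (-y) of the divider. Origin: centre of its underside. Leave alone.
- ramekin: White ceramic ramekin, 80 mm across, 42 mm tall, on the lower tier. Origin: centre of its underside. Leave alone.
- scraper: Yellow plastic pan scraper, 45 by 85 by 9 mm, lying on the lower tier. Origin: centre of its underside. Leave alone.
- teaspoon: Steel teaspoon, 125 mm long, 5 mm thick, lying on the lower tier along its front lip. Origin: on its underside near the middle. Leave alone.
- soap_bottle: Green glass soap bottle with white cap, 56 mm across, 160 mm tall, on the worktop beside the organiser (left or right, on the other side from the caddy). Origin: centre of its underside. Leave alone.
- jar: Amber jar, 64 mm across, 90 mm tall, on the worktop to the right of the organiser, beyond the place of the caddy or bottle. Origin: centre of its underside. Leave alone.
- dish_brush: Palm dish brush, 60 mm across, 64 mm tall, on the worktop to the left. Origin: centre of its underside. Leave alone.
Mind the look-alikes: they are no part of the job. Of the things that look like the caddy, the middle-sized one is meant.

How it is judged:
By the outcome, as a careful person would: the job done as asked, in the order asked, and still so for the second after the job is handed in, while the arm keeps its last pose, push and grip.
It also fails if it takes over 54 s, if anything falls off the work surface, if the arm or the gripper's body presses on something with over 40 N, if the wrist force passes 120 N, or if a joint passes its speed limit or range.

### The arm

A 6-joint arm with a two-finger parallel gripper is mounted at the origin on the work surface. World frame = base frame: x ahead of the robot, y to its left, z up, the work surface at z = 0. Lengths are in mm, angles in rad, forces in N, time in s.
With the tool pointing down it reaches from about 350 to 975 mm from the base axis. Payload 7.1 kg.
Tool frame: the origin (TCP) lies midway between the tips of the shut fingers; the grasp point (between the pads) lies 19 mm behind it (ctrl.tcp_to_grasp is the distance from the TCP to the grasp point, in mm); z points along the fingers, y is the line along which they close (so a half turn about z gives the same grasp; the last joint's range is limited). The gripper opens to 88 mm and grips with 3 to 60 N. Pads are 20 mm wide; open, the fingers measure 115 mm over their backs; the gripper's body (75 mm by 178 mm) begins 61 mm behind the grasp point.
Start: joints at [1.095, 0.423, 1.63, -0, 1.089, -0.019], TCP at [275.641, 560.916, 222.675] pointing down, gripper open.
Joint ranges: [-3, 3], [-0.9, 2.11], [0.09, 2.58], [-1.31, 4.45], [0.11, 2.69], [-2.54, 2.54]. Speed limits (rad/s): [2.39, 2.39, 3.01, 3.14, 3.14, 3.14].

### API

Orientations are given as a rotation vector (axis times angle).
In Python, from workcell import get_obs, cams, ticket, boxes_of, ctrl gives the robot as it stands.
- The arm moves only by the shell command python3 -m creep 'ROWS' [OPENING]. ROWS is JSON, one flat list of numbers, 4 for each row, row after row: the shift along the world's x, y, z in m, then the turn about the world's z in rad. In form: [tx, ty, tz, spin, tx, ty, tz, spin, ...]. A call has 1 to 10 rows; each row is the pose to reach, as a shift and turn from the pose commanded when the call began; what a row does not reach only later rows make up. A row lasts 1/12 s, in which the tool goes at most 41.7 mm and 7.16 degrees, less where a joint would pass 70% of its speed; a pose out of reach is approached as far as the arm can. A call with a gripper value outside its range is refused whole. OPENING is the opening, from 0 (shut) to 1 (fully open), set as the call begins (- or left out, the last holds). The fingers move at their own pace and stop on an object; the grip force is fixed at half the most. Time passes only in rows, so rows that repeat a pose let the fingers close. It gives the time, the measured TCP pose, the force, the opening and the grip force at its end, in the units of the state.
- get_obs(): the state, without advancing time (a new reading comes with each control period).
- cams.get_image(name): name is "scene" or "top"; returns (picture, depth): 480x640x3 uint8, red, green, blue; 480x640 float32, mm along the optical axis (not along the pixel's ray), 0 where there is no reading.
- cams.get_calibration(name): a dict with "mtx" (3x3 intrinsics, pixels), "R" (3x3) and "t" (3): a world point X has camera coordinates R X + t. Camera axes: x right, y down, z forward; pixel columns grow to the right and rows downward; lengths in mm; the calibration is good to about 2 mm. A picture is of the moment at which its call begins. get_calibration takes no time and is no camera call.
- ticket.close_job(): hands the job in; it is judged then, once.
Trained networks look in the newest picture that a camera, given by its name, has taken for a name from the list of things; names that differ only in an ending like _2 or _b are one class to them, and where a whole thing is asked for, a point or a joint stands for the part that bears it (a point fixed in the world has none). Each returns a list of dicts, best first, with "score" (0 to 1); they miss things now and then, are a little off and sometimes report something else, mostly with a low value. They report only what shows in the picture. A call takes as long as a camera call. They do not tell look-alikes from the thing itself.
- boxes_of(camera, target): "centre" ([column, row] in pixels, amid what is visible of it).
The state is a dict: "t": time; "qpos": joint angles; "qvel": joint speeds; "joint_torque": joint torques, N m; "ee_pos": TCP position; "orientation": TCP orientation; "ft_force": force on the tool from outside, world axes, zero at the start; "moment": the same for the moment, N m; "width": finger opening in mm; "grasp_force": force on a finger pad.
Only numpy, scipy, OpenCV 4.12 (cv2) and the standard library are available. Lean on these libraries where they do the work, as an engineer would, in place of code of your own. Each camera call takes 0.05 s, during which the arm holds its last target. There are 200 camera calls.

## Working session

There is one attempt and no reset: what is moved stays moved. The work goes in short steps, Python scripts to look and compute and a shell command to move; the robot and the scene stay as the last step left them, time stands still between calls to the robot, and variables do not carry over. Pictures are saved under pics/ and viewed, at most 10 in all, crops included, and the job is handed in when it is done.

```bash
mkdir -p pics
cat > h.py <<'E'
import numpy as np, cv2
from workcell import get_obs, cams, ticket, boxes_of, ctrl
def cloud(n):
    im,d=cams.get_image(n); c=cams.get_calibration(n)
    K,R,t=(np.array(c[k],float) for k in("mtx","R","t"))
    v,u=np.mgrid[:480,:640]
    p=np.stack([(u-K[0,2])/K[0,0]*d,(v-K[1,2])/K[1,1]*d,d],-1)
    P=(p-t.reshape(3))@R
    P[d<=0]=np.nan
    return im,d,P
E
python3 - <<'E'
from h import *
for n in("scene","top"):
    im,d,P=cloud(n); cv2.imwrite(f"pics/{n}0.png",im[...,::-1]); np.savez(f"{n}0.npz",im=im,P=P)
    for k in["caddy","organiser","divider","cushion","filter_cup","soap_bottle","jar"]:
        for b in boxes_of(n,k)[:4]:
            c=b["centre"]; print(n,k,round(b["score"],2),np.round(c),np.round(P[int(c[1]),int(c[0])]))
print(get_obs())
E
```

```text
scene caddy 0.97 [401. 213.] [482. 313.  89.]
scene caddy 0.79 [366. 190.] [331. 312.  88.]
scene caddy 0.54 [434. 232.] [573. 355.  57.]
scene organiser 0.59 [350. 277.] [670. -38. 165.]
scene divider 0.83 [351. 247.] [558.  63. 125.]
scene cushion 0.58 [330. 268.] [604. -41. 142.]
scene filter_cup 0.66 [323. 256.] [559. -24. 139.]
scene filter_cup 0.35 [404. 210.] [485. 317.  99.]
scene soap_bottle 0.97 [178. 308.] [ 473. -357.   98.]
scene jar 0.82 [226. 376.] [ 684. -352.   84.]
top caddy 0.98 [164. 248.] [466. 361.   1.]
top caddy 0.94 [160. 205.] [565. 375.   1.]
top caddy 0.73 [164. 324.] [298. 355.   5.]
top organiser 0.97 [296. 202.] [538.  56. 121.]
top divider 0.76 [288. 182.] [572.  67. 153.]
top cushion 0.8 [291. 140.] [643.  59. 192.]
top filter_cup 0.76 [343. 177.] [586. -40. 124.]
top soap_bottle 0.93 [493. 246.] [ 444. -333.  109.]
top soap_bottle 0.46 [339. 176.] [591. -34. 124.]
top jar 0.85 [479. 154.] [ 639. -325.   89.]
{'t': 0.8, 'qpos': array([ 1.09498286e+00,  4.23090528e-01,  1.62988990e+00,  6.10699066e-06,
        1.08861809e+00, -1.89908131e-02]), 'qvel': array([-0.00041123,  0.00077926,  0.00037622,  0.00133345,  0.00075324,
       -0.00046881]), 'joint_torque': array([ 3.09046063e-04, -5.44495118e+01, -2.74050629e+01,  6.42650435e-02,
        1.65412441e-02,  7.88313031e-06]), 'ee_pos': array([275.65022016, 560.91302489, 222.68495639]), 'orientation': array([-7.11354902e-01, -3.05998964e+00,  6.84844043e-06]), 'ft_force': array([-0.13754025,  0.06036202, -0.08438138]), 'moment': array([-0.00836932, -0.03235377, -0.00376237]), 'grasp_force': 0.0, 'width': 87.66890118652637}
```

View pics/scene0.png

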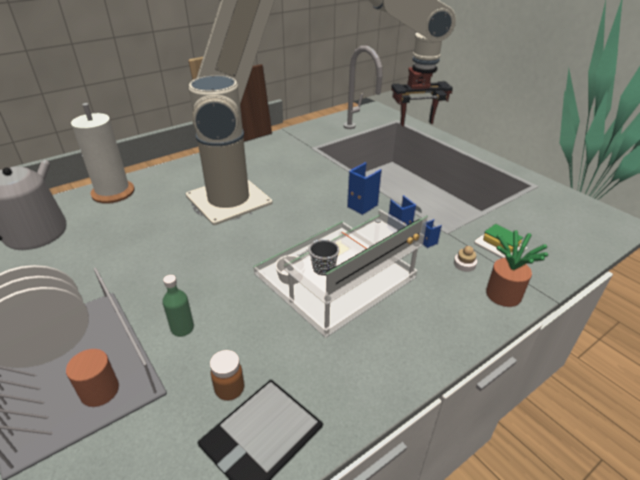

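View pics/top0.png

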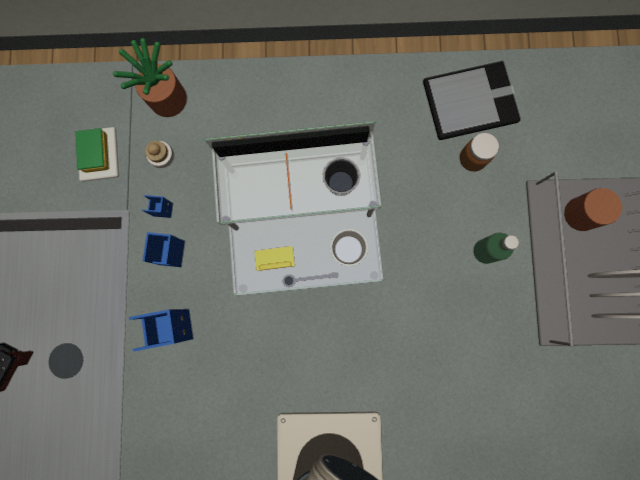

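The scene shows three blue caddies on the left at top-view pixels (160,328) large, (164,248) middle and (158,206) small. The divider's orange edge is at (289,181), and the cup is at (342,177). The middle caddy is the target.

Run:
```python
import numpy as np,cv2
a=np.load("top0.npz");b=np.load("scene0.npz")
A=cv2.resize(a["im"][180:360,110:210],None,fx=4,fy=3.3*4/3.3*0.8,interpolation=2)[:590]
B=cv2.resize(b["im"][155:255,340:450],None,fx=3.6,fy=5.7,interpolation=2)[:590]
A=cv2.resize(a["im"][185:275,125:205],(400,450),interpolation=2);B=cv2.resize(b["im"][155:255,350:440],(400,450),interpolation=2)
cv2.imwrite("pics/crop.png",np.hstack([A,B])[...,::-1])
for n,f in(("top",a),("scene",b)):
    im=f["im"].astype(int);P=f["P"]
    m=(im[...,2]>im[...,0]+40)&(P[...,0]>400)&(P[...,0]<530)&(P[...,1]>270)&(P[...,1]<420)
    Q=P[m]; print(n,len(Q))
    for lo,hi in((5,45),(45,60),(60,90),(90,110)):
        q=Q[(Q[:,2]>lo)&(Q[:,2]<hi)]
        if len(q)>4: print(lo,hi,len(q),q.min(0).round(),q.max(0).round(),[ [round(float(z)) for z in p] for p in cv2.boxPoints(cv2.minAreaRect(q[:,:2].astype(np.float32)))])
# divider orange, organiser
im=a["im"].astype(int);P=a["P"]
m=(im[...,0]>im[...,2]+60)&(P[...,2]>110)&(P[...,0]>450)&(abs(P[...,1]-60)<60)
q=P[m];print("div",len(q),np.median(q,0).round(1));print(q[::6].round())
for r in(120,125,130,150,200,213,220):
    print(r,[tuple(int(x) if x==x else None for x in P[r,c]) for c in range(205,390,12)])
```

```text
top 473
5 45 113 [423. 314.   5.] [483. 370.  44.] [[422, 320], [478, 312], [485, 362], [429, 370]]
45 60 50 [425. 314.  46.] [484. 366.  60.] [[423, 320], [479, 314], [484, 360], [428, 366]]
60 90 54 [423. 314.  61.] [484. 367.  90.] [[423, 320], [478, 313], [485, 361], [429, 368]]
90 110 197 [423. 314.  90.] [488. 369. 105.] [[423, 320], [482, 313], [488, 364], [429, 372]]
scene 421
45 60 35 [433. 319.  45.] [490. 367.  60.] [[433, 320], [488, 317], [490, 365], [436, 367]]
60 90 233 [430. 312.  60.] [491. 368.  90.] [[428, 315], [489, 311], [492, 365], [431, 369]]
90 110 149 [432. 312.  90.] [492. 371. 104.] [[430, 317], [488, 311], [493, 365], [435, 371]]
div 71 [571.5  66.6 151.4]
[[630.  70. 153.]
 [618.  70. 152.]
 [612.  68. 154.]
 [600.  68. 153.]
 [592.  67. 150.]
 [583.  67. 149.]
 [571.  65. 155.]
 [564.  65. 152.]
 [552.  65. 152.]
 [545.  63. 153.]
 [534.  63. 151.]
 [526.  61. 152.]]
120 [(765, 273, -2), (763, 244, 0), (761, 215, 3), (761, 187, 0), (761, 160, -1), (759, 131, 1), (758, 103, 2), (757, 75, 2), (757, 48, 0), (757, 20, -1), (757, -7, -5), (754, -34, 0), (754
[... 944 characters left out ...]
6, 118), (543, 92, 121), (541, 67, 123), (542, 43, 120), (541, 19, 118), (541, -4, 117), (540, -28, 120), (539, -52, 122), (539, -76, 119), (538, -100, 119), (563, -138, 0)]
213 [(544, 269, 0), (513, 206, 151), (518, 188, 122), (519, 165, 116), (517, 140, 122), (517, 116, 121), (517, 92, 118), (516, 68, 117), (512, 43, 135), (512, 19, 133), (512, -3, 127), (534, -29, 10), (533, -56, 10), (533, -82, 10), (530, -108, 23), (533, -136, 1)]
220 [(527, 269, 0), (500, 206, 149), (504, 188, 122), (501, 162, 133), (502, 139, 128), (521, 130, 14), (520, 103, 16), (520, 77, 15), (519, 50, 14), (519, 24, 11), (518, -2, 14), (518, -29, 12), (517, -55, 11), (516, -82, 13), (516, -108, 11), (517, -136, 1)]
```

View pics/crop.png

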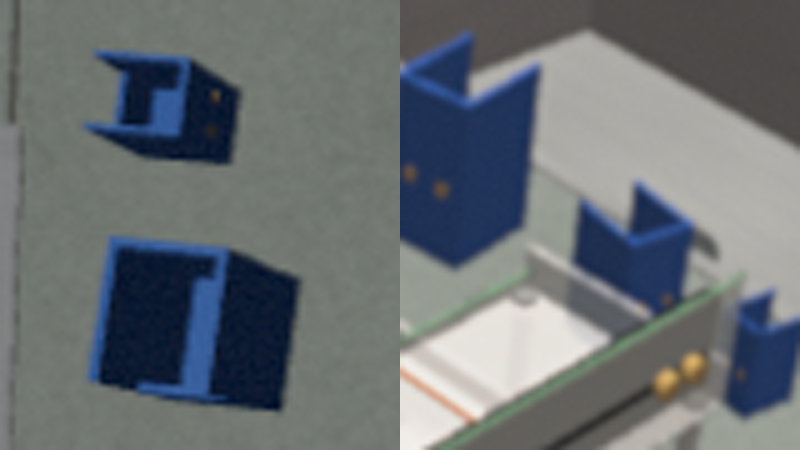

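The crop confirms it: the middle caddy has its back at the far (+x) side. It is centred at about (458, 341) with yaw about -0.11, and its rim is at z=100. I'm moving above it.

```bash
python3 -m creep '[0.02,-0.022,0,0.035, 0.041,-0.044,0,0.07, 0.061,-0.066,0,0.11, 0.082,-0.088,0,0.14, 0.102,-0.11,0,0.18, 0.122,-0.132,0,0.22, 0.143,-0.154,0,0.26, 0.163,-0.176,0,0.3, 0.183,-0.22,0,0.347, 0.183,-0.22,0,0.347]' 1
python3 - <<'E'
import numpy as np,cv2
a=np.load("top0.npz");b=np.load("scene0.npz")
for n,f in(("top",a),("scene",b)):
    im=f["im"].astype(int);P=f["P"]
    m=(im[...,0]>im[...,2]+60)&(P[...,2]>110)&(P[...,0]>500)&(abs(P[...,1]-66)<15)
    q=P[m]; l=cv2.fitLine(q[:,:2].astype(np.float32),cv2.DIST_HUBER,0,.01,.01).ravel()
    s=(q[:,:2]-l[2:])@l[:2]; e=np.percentile(s,[1,50,99])
    print(n,len(q),"yaw",np.arctan(l[1]/l[0]).round(3),"ends",(l[2:]+e[:,None]*l[:2]).round(1).tolist(),"z",np.median(q[:,2]).round(1))
    d=(im.max(-1)<45)&(P[...,2]>140)&(P[...,2]<196)&(P[...,0]>600)&(P[...,0]<690)&(P[...,1]>-75)&(P[...,1]<190)
    q=P[d]
    if len(q)>20:
        l=cv2.fitLine(q[:,:2].astype(np.float32),cv2.DIST_HUBER,0,.01,.01).ravel();print("cushion",len(q),np.arctan(-l[0]/l[1]).round(3),l[2:].round(1),q.min(0).round(),q.max(0).round())
        for z in range(140,196,8):
            k=q[abs(q[:,2]-z)<4]
            if len(k)>5: print(z,len(k),np.polyfit(k[:,1],k[:,0],1).round(3))
    # front lip / floor edge, posts: back wall top
    q=P[(P[...,2]>198)&(P[...,2]<212)&(P[...,0]>620)&(P[...,0]<690)&(P[...,1]>-80)&(P[...,1]<200)]
    if len(q)>20:print("walltop",len(q),np.polyfit(q[:,1],q[:,0],1).round(3))
E
```

```text
t: 1.63
ee_pos: [460.6, 336.7, 222.6]
orientation: [0.173, 3.136, -0.003]
ft_force: [-0.3, -0.8, 0.1]
width: 87.8
grasp_force: 0.0
top 71 yaw 0.077 ends [[520.3, 62.2], [571.6, 66.1], [629.0, 70.5]] z 151.4
cushion 1602 0.076 [643.2  57.8] [600. -75. 140.] [664. 190. 196.]
140 87 [-2.60000e-02  6.41413e+02]
148 183 [-1.80000e-02  6.40329e+02]
156 203 [-1.0000e-02  6.3945e+02]
164 206 [8.00000e-03 6.37253e+02]
172 218 [3.00000e-03 6.38055e+02]
180 208 [-6.0000e-02  6.4544e+02]
188 189 [-7.80000e-02  6.47536e+02]
walltop 716 [-7.70000e-02  6.57924e+02]
scene 28 yaw 0.07 ends [[523.4, 60.3], [558.5, 62.8], [602.2, 65.8]] z 151.9
walltop 415 [-7.80000e-02  6.63773e+02]
```

```bash
python3 -m creep '[0,0,0,0, 0,0,0,0, 0,0,-0.03,0, 0,0,-0.06,0, 0,0,-0.09,0, 0,0,-0.115,0, 0,0,-0.135,0, 0,0,-0.152,0, 0,0,-0.164,0, 0,0,-0.17,0]' 1
python3 -m creep '[0,0,0,0, 0,0,0,0, 0,0,0,0, 0,0,0,0, 0,0,0,0, 0,0,0,0, 0,0,0,0, 0,0,0,0, 0,0,0,0, 0,0,0,0]' 0
```

```text
t: 2.47
ee_pos: [457.3, 341.7, 51.0]
orientation: [-0.17, -3.135, 0.002]
ft_force: [-0.3, 0.2, -0.5]
width: 88.0
grasp_force: 0.0
t: 3.3
ee_pos: [459.3, 341.3, 53.4]
orientation: [0.172, 3.136, 0.001]
ft_force: [-0.6, 1.5, 5.9]
width: 49.9
grasp_force: 29.9
```

```bash
python3 -m creep '[0,0,0.008,0, 0,0,0.022,0, 0,0,0.045,0, 0,0,0.07,0, 0,0,0.1,0, 0,0,0.13,0, 0,0,0.155,0, 0,0,0.172,0, 0,0,0.18,0, 0,0,0.18,0]' 0
python3 -m creep '[0,0,0,0, 0,0,0,0, 0,0,0,0]'
python3 - <<'E'
from h import *
o=get_obs();print(o["ee_pos"],o["ft_force"],o["moment"])
for n in("top","scene"):
    im,d,P=cloud(n);cv2.imwrite(f"pics/{n}1.png",im[...,::-1]);I=im.astype(int)
    m=(I[...,2]>I[...,0]+40)&(P[...,0]>400)&(P[...,0]<530)&(P[...,1]>270)&(P[...,1]<420)&(P[...,2]>150)
    q=P[m];print(n,len(q),np.nanpercentile(q,[1,50,99],axis=0).round())
    for lo in range(170,290,20):
        k=q[(q[:,2]>lo)&(q[:,2]<lo+20)]
        if len(k)>9: print(lo,len(k),[p.round().tolist() for p in cv2.boxPoints(cv2.minAreaRect(k[:,:2].astype(np.float32)))])
E
```

```text
t: 4.13
ee_pos: [459.2, 341.3, 234.5]
orientation: [0.172, 3.135, 0.003]
ft_force: [0.2, -0.4, -2.1]
width: 50.0
grasp_force: 29.9
t: 4.38
ee_pos: [457.8, 340.3, 231.0]
orientation: [-0.172, -3.135, 0.003]
ft_force: [-0.1, -0.1, -1.9]
width: 50.2
grasp_force: 29.9
[457.83801415 340.33506535 230.99411907] [-0.08985266 -0.0973635  -1.87246473] [-0.01641808  0.01190299  0.03732466]
top 87 [[422. 311. 194.]
 [426. 346. 231.]
 [439. 365. 289.]]
190 12 [[418.0, 320.0], [424.0, 318.0], [433.0, 364.0], [427.0, 365.0]]
210 24 [[421.0, 318.0], [427.0, 318.0], [432.0, 364.0], [427.0, 365.0]]
230 44 [[421.0, 318.0], [426.0, 318.0], [431.0, 365.0], [427.0, 365.0]]
scene 752 [[429. 310. 184.]
 [483. 326. 234.]
 [490. 366. 280.]]
170 56 [[429.0, 322.0], [449.0, 290.0], [507.0, 327.0], [487.0, 359.0]]
190 167 [[429.0, 320.0], [451.0, 286.0], [511.0, 327.0], [488.0, 360.0]]
210 127 [[427.0, 322.0], [450.0, 287.0], [510.0, 327.0], [487.0, 362.0]]
230 118 [[424.0, 317.0], [487.0, 310.0], [492.0, 358.0], [430.0, 365.0]]
250 164 [[423.0, 319.0], [485.0, 309.0], [493.0, 361.0], [431.0, 370.0]]
270 119 [[433.0, 366.0], [475.0, 303.0], [510.0, 327.0], [468.0, 389.0]]
```

```bash
python3 -m creep '[0.008,-0.013,0,0.01, 0.023,-0.04,0,0.03, 0.041,-0.07,0,0.055, 0.06,-0.103,0,0.08, 0.079,-0.136,0,0.107, 0.097,-0.168,0,0.132, 0.114,-0.196,0,0.155, 0.127,-0.218,0,0.173, 0.135,-0.23,0,0.183, 0.137,-0.234,0,0.186]'
python3 -m creep '[0,0,-0.01,0, 0,0,-0.02,0, 0,0,-0.03,0, 0,0,-0.035,0, 0,0,-0.035,0, 0,0,-0.035,0]'
python3 - <<'E'
from h import *
o=get_obs();print(o["ee_pos"],o["ft_force"],o["moment"],o["orientation"])
for n in("top","scene"):
    im,d,P=cloud(n);cv2.imwrite(f"pics/{n}2.png",im[...,::-1])
    if n=="scene": cv2.imwrite("pics/scene2c.png",cv2.resize(im[180:340,240:460],None,fx=3,fy=3,interpolation=2)[...,::-1])
E
```

```text
t: 5.32
ee_pos: [596.7, 104.6, 231.9]
orientation: [0.116, -3.139, 0.001]
ft_force: [-0.3, -0.7, -0.7]
width: 49.9
grasp_force: 29.9
t: 5.82
ee_pos: [595.0, 107.6, 197.0]
orientation: [0.121, -3.138, 0.0]
ft_force: [-0.3, -0.2, -2.2]
width: 50.0
grasp_force: 29.9
[595.03141867 107.57323846 196.97876602] [-0.25299448 -0.17497915 -2.21805626] [ 0.0547655  -0.00889959  0.00140734] [ 1.21201781e-01 -3.13789984e+00  2.37919598e-04]
```

View pics/scene2c.png

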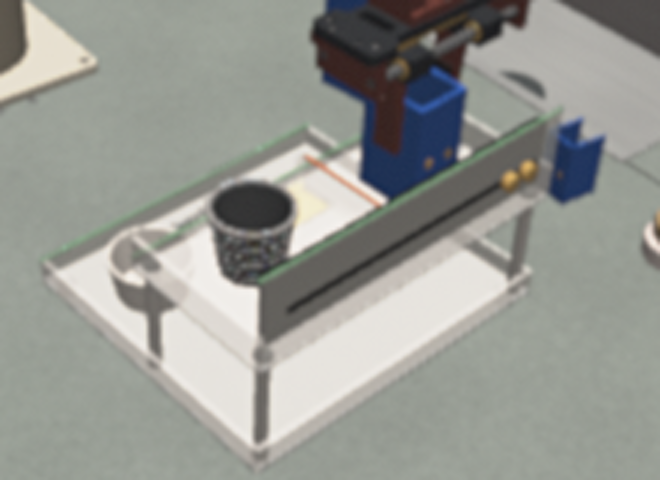

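View pics/top2.png

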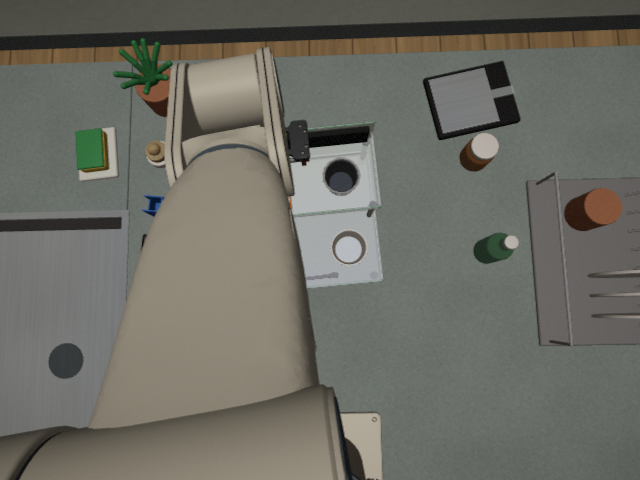

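```bash
python3 -m creep '[0,0,-0.006,0, 0,0,-0.012,0, 0,0,-0.017,0, 0,0,-0.02,0, 0,0,-0.021,0, 0,0,-0.022,0, 0,0,-0.022,0, 0,0,-0.022,0, 0,0,-0.022,0]'
python3 -m creep '[0,0,-0.001,0, 0,0,-0.001,0, 0,0,-0.001,0]'
python3 -m creep '[0,0,-0.001,0, 0,0,-0.001,0, 0,0,-0.001,0]'
```

```text
t: 6.67
ee_pos: [595.8, 106.9, 175.9]
orientation: [-0.12, 3.139, 0.0]
ft_force: [0.2, 0.3, -1.9]
width: 50.2
grasp_force: 29.9
t: 6.92
ee_pos: [595.6, 106.9, 174.7]
orientation: [-0.12, 3.139, -0.0]
ft_force: [-0.4, 0.3, -1.6]
width: 50.2
grasp_force: 29.9
t: 7.17
ee_pos: [595.5, 106.9, 173.6]
orientation: [0.12, -3.139, 0.0]
ft_force: [-0.4, 0.1, -1.2]
width: 49.5
grasp_force: 29.9
```

```bash
for i in 1 2 3; do python3 -m creep '[0,0,-0.0005,0, 0,0,-0.0005,0, 0,0,-0.0005,0]' | grep -E 'ee_pos|ft'; done
```

```text
ee_pos: [595.7, 107.0, 173.4]
ft_force: [-0.1, -0.5, 0.8]
ee_pos: [595.8, 107.1, 173.2]
ft_force: [-2.4, 0.8, 5.6]
ee_pos: [595.8, 107.2, 173.1]
ft_force: [-3.0, 1.5, 8.1]
```

```bash
python3 -m creep '[0,0,0.001,0, 0,0,0.001,0, 0.0001,-0.001,0.001,0, 0.0002,-0.003,0.001,0, 0.0004,-0.005,0.001,0, 0.0005,-0.007,0.001,0, 0.0006,-0.008,0.001,0, 0.0006,-0.008,0.001,0, 0.0006,-0.008,0.001,0]'
for i in 1 2 3; do python3 -m creep '[0.0001,-0.001,0,0, 0.0001,-0.001,0,0, 0.0001,-0.001,0,0]' | grep -E 'ee_pos|ft'; done
```

```text
t: 8.67
ee_pos: [596.4, 98.6, 173.2]
orientation: [-0.12, 3.139, -0.001]
ft_force: [0.2, -0.2, 0.9]
width: 49.9
grasp_force: 30.0
ee_pos: [596.4, 97.8, 173.2]
ft_force: [1.0, 1.1, 0.8]
ee_pos: [596.4, 96.9, 173.2]
ft_force: [0.3, 1.5, 1.5]
ee_pos: [596.5, 95.9, 173.2]
ft_force: [0.3, 1.6, 1.5]
```

```bash
for i in 1 2 3 4; do python3 -m creep '[0,-0.0007,0,0, 0,-0.0007,0,0, 0,-0.0007,0,0]' | grep -E 'ee_pos|ft'; done
```

```text
ee_pos: [596.5, 95.2, 173.2]
ft_force: [-0.2, 1.3, 1.7]
ee_pos: [596.5, 94.9, 173.2]
ft_force: [-0.6, 4.6, 1.7]
ee_pos: [596.5, 94.9, 173.2]
ft_force: [-0.0, 7.1, 1.0]
ee_pos: [596.5, 94.8, 173.2]
ft_force: [-0.4, 10.5, 1.0]
```

```bash
python3 -m creep '[0,0.0012,0,0, 0,0.0012,0,0, 0,0.0012,0,0]'| grep -E 'ee_pos|ft'; python3 -m creep '[0.001,0.0001,0,0, 0.003,0.0002,0,0, 0.005,0.0004,0,0, 0.007,0.0005,0,0, 0.009,0.0007,0,0, 0.010,0.0008,0,0, 0.010,0.0008,0,0, 0.010,0.0008,0,0]'
for i in 1 2 3; do python3 -m creep '[0.001,0.0001,0,0, 0.001,0.0001,0,0, 0.001,0.0001,0,0]' | grep -E 'ee_pos|ft'; done
```

```text
ee_pos: [596.5, 94.9, 173.2]
ft_force: [-0.2, 5.8, 2.2]
t: 11.33
ee_pos: [603.5, 95.6, 173.8]
orientation: [0.119, -3.133, -0.001]
ft_force: [-12.9, 6.3, 15.7]
width: 50.4
grasp_force: 30.0
ee_pos: [604.5, 95.6, 173.9]
ft_force: [-13.1, 5.5, 15.6]
ee_pos: [605.5, 95.7, 173.9]
ft_force: [-13.5, 5.2, 16.5]
ee_pos: [606.6, 95.8, 173.9]
ft_force: [-12.6, 5.3, 15.9]
```

```bash
python3 -m creep '[0,0,0.001,0, 0,0,0.002,0, 0,0,0.003,0, 0,0,0.003,0, 0,0,0.003,0]'
python3 - <<'E'
from h import *
print(get_obs()["moment"])
im,d,P=cloud("scene");cv2.imwrite("pics/scene3c.png",cv2.resize(im[180:280,320:430],None,fx=6,fy=6,interpolation=2)[...,::-1])
E
```

```text
t: 12.5
ee_pos: [607.1, 95.8, 174.8]
orientation: [0.119, -3.134, -0.001]
ft_force: [-4.1, 5.6, -1.2]
width: 49.6
grasp_force: 30.0
[1.37569962 0.94678022 0.03706   ]
```

View pics/scene3c.png

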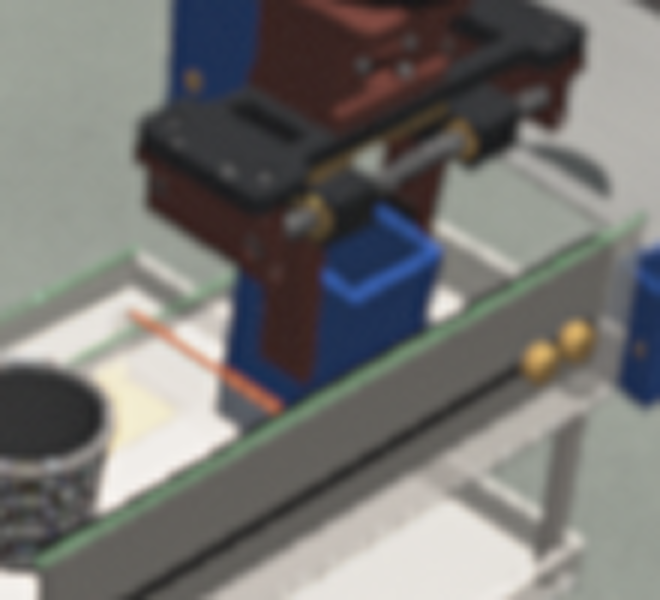

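```bash
python3 -m creep '[0,0.0005,0.0,0, 0,0.0005,0.0,0, 0,0.0005,0,0]' | grep -E 'ee_pos|ft|orie';for i in 1 2 ; do python3 -m creep '[0.001,0.0001,0,0, 0.001,0.0001,0,0, 0.001,0.0001,0,0]' | grep -E 'ee_pos|ft|orie'; done
python3 - <<'E'
from h import *
im,d,P=cloud("scene");I=im.astype(int)
m=(I[...,2]>I[...,0]+40)&(P[...,0]>570)&(P[...,0]<680)&(P[...,1]>50)&(P[...,1]<150)&(P[...,2]>200)
q=P[m]
for lo in range(200,232,4):
    k=q[(q[:,2]>lo)&(q[:,2]<lo+4)]
    if len(k)>5: print(lo,len(k),np.percentile(k,[5,50,95],axis=0).round(1).tolist())
E
```

```text
ee_pos: [607.7, 95.9, 174.9]
orientation: [0.119, -3.135, -0.0]
ft_force: [-3.5, 4.8, -2.8]
ee_pos: [608.9, 96.0, 175.1]
orientation: [0.119, -3.135, -0.0]
ft_force: [-2.6, 3.8, -2.5]
ee_pos: [610.0, 96.1, 175.1]
orientation: [0.119, -3.136, -0.0]
ft_force: [-2.5, 4.0, -2.1]
200 37 [[592.8, 71.2, 200.1], [632.9, 102.9, 201.3], [636.8, 117.1, 203.5]]
204 33 [[595.5, 71.7, 204.5], [631.7, 102.6, 206.2], [638.0, 117.9, 207.7]]
208 37 [[602.8, 71.5, 208.5], [634.3, 96.3, 210.1], [639.3, 117.2, 211.8]]
212 37 [[604.6, 71.4, 212.2], [632.7, 104.4, 214.4], [638.6, 118.5, 215.9]]
216 36 [[609.8, 71.9, 216.1], [635.0, 96.5, 218.6], [638.6, 118.6, 219.7]]
220 62 [[606.3, 71.6, 220.3], [629.4, 108.0, 221.7], [637.8, 121.1, 223.6]]
224 7 [[602.2, 115.5, 224.7], [613.0, 120.0, 225.1], [618.8, 120.9, 225.8]]
```

```bash
for i in 1 2 3; do python3 -m creep '[0.001,0.0001,0,0, 0.001,0.0001,0,0, 0.001,0.0001,0,0]' | grep -E 'ee_pos|ft|orie'; done
```

```text
ee_pos: [611.1, 96.2, 175.2]
orientation: [0.119, -3.136, -0.0]
ft_force: [-1.9, 4.5, -1.4]
ee_pos: [612.1, 96.3, 175.2]
orientation: [0.119, -3.136, -0.0]
ft_force: [-3.4, 4.6, -2.8]
ee_pos: [613.2, 96.3, 175.2]
orientation: [0.119, -3.136, -0.0]
ft_force: [-2.9, 4.3, -2.7]
```

```bash
python3 -m creep '[0,0,-0.0005,0, 0,0,-0.001,0, 0,0,-0.001,0, 0,0,-0.001,0]'| grep -E 'ee_pos|ft';for i in 1 2 3; do python3 -m creep '[0,0,-0.0005,0, 0,0,-0.0005,0, 0,0,-0.0005,0]' | grep -E 'ee_pos|ft|orie'; done
```

```text
ee_pos: [613.9, 96.4, 174.7]
ft_force: [-2.5, 4.5, -1.3]
ee_pos: [614.2, 96.4, 174.4]
orientation: [0.119, -3.139, -0.0]
ft_force: [-3.5, 4.2, -1.0]
ee_pos: [614.5, 96.5, 174.1]
orientation: [0.12, -3.139, -0.0]
ft_force: [-2.9, 4.0, -2.2]
ee_pos: [614.6, 96.5, 173.9]
orientation: [-0.12, 3.139, 0.0]
ft_force: [-2.3, 4.4, 0.9]
```

```bash
for i in 1 2 3; do python3 -m creep '[0,0,-0.0006,0, 0,0,-0.0006,0, 0,0,-0.0006,0]' | grep -E 'ee_pos|ft|orie'; done; python3 -c "
from h import *;o=get_obs();print(o['moment'],o['t'])"
```

```text
ee_pos: [614.7, 96.5, 173.9]
orientation: [-0.12, 3.139, 0.0]
ft_force: [-5.0, 3.2, 4.2]
ee_pos: [614.7, 96.5, 173.8]
orientation: [-0.12, 3.139, 0.0]
ft_force: [-5.9, 3.5, 9.5]
ee_pos: [614.7, 96.5, 173.8]
orientation: [-0.12, 3.138, 0.0]
ft_force: [-7.5, 3.8, 14.0]
[ 0.79660327  1.53531386 -0.02251693] 15.9333
```

```bash
cat > m.py <<'E'
from h import *
o=get_obs();print(o['ft_force'].round(1),o['moment'].round(2),o['ee_pos'].round(1),o['orientation'].round(3))
E
for i in 1 2; do python3 -m creep '[-0.0015,-0.0001,0,0, -0.0015,-0.0001,0,0, -0.0015,-0.0001,0,0]' >/dev/null; python3 m.py; done
```

```text
[-3.5  3.8  8.6] [ 0.86  0.57 -0.01] [614.4  96.4 173.8] [-0.12   3.136  0.   ]
[1.  2.7 7. ] [ 0.91 -0.5  -0.  ] [614.1  96.4 173.8] [-0.12   3.133  0.   ]
```

```bash
python3 -m creep '[-0.001,-0.0001,-0.0005,0, -0.001,-0.0001,-0.001,0, -0.001,-0.0001,-0.001,0]' >/dev/null; python3 m.py
for i in 1 2 3; do python3 -m creep '[-0.0008,-0.0001,-0.0006,0, -0.0008,-0.0001,-0.0006,0, -0.0008,-0.0001,-0.0006,0]' >/dev/null; python3 m.py; done
```

```text
[ 1.2  3.5 11.6] [ 0.88 -0.54  0.09] [614.   96.4 173.7] [-1.200e-01  3.131e+00  1.000e-03]
[ 1.7  3.8 12.8] [ 0.87 -0.71  0.08] [613.9  96.4 173.7] [-1.200e-01  3.129e+00  1.000e-03]
[ 3.3  4.9 14.1] [ 0.92 -0.95  0.09] [613.8  96.4 173.6] [-1.200e-01  3.128e+00  1.000e-03]
[ 1.9  3.9 17.5] [ 0.94 -1.09  0.07] [613.7  96.4 173.5] [-1.190e-01  3.126e+00  1.000e-03]
```

```bash
for i in 1 2 3; do python3 -m creep '[-0.0008,-0.0001,-0.0003,0, -0.0016,-0.0001,-0.0006,0, -0.0016,-0.0001,-0.0006,0]' >/dev/null; python3 m.py; done
```

```text
[ 3.9  4.3 17.6] [ 0.86 -1.17  0.04] [612.3  96.2 173.1] [-1.190e-01  3.126e+00  1.000e-03]
[ 3.7  3.3 17.7] [ 0.81 -1.15  0.08] [610.6  96.1 172.5] [-1.190e-01  3.126e+00  1.000e-03]
[ 2.6  4.  18.2] [ 0.77 -1.05  0.03] [608.9  96.  171.9] [-1.190e-01  3.126e+00  1.000e-03]
```

```bash
python3 -m creep '[0,0,0.0015,0, 0,0,0.003,0, 0,0,0.003,0, 0,0,0.003,0]' >/dev/null; python3 m.py; for i in 1 2 3; do python3 -m creep '[0,0,0.0006,0, 0,0,0.0006,0, 0,0,0.0006,0]' >/dev/null; python3 m.py; done
```

```text
[2.  3.9 6.1] [ 0.96 -0.75  0.08] [606.2  95.8 172.1] [-1.200e-01  3.133e+00  1.000e-03]
[3.  4.2 3.3] [ 0.96 -0.71  0.07] [605.9  95.8 172.2] [-1.200e-01  3.134e+00  1.000e-03]
[2.2 5.4 1.3] [ 1.04 -0.62  0.1 ] [605.2  95.7 172.3] [-0.12   3.135  0.   ]
[ 2.7  4.2 -0. ] [ 1.08 -0.44  0.14] [604.8  95.7 172.4] [-0.12   3.136  0.   ]
```

```bash
python3 -m creep '[0,0,0.0008,0, 0.001,0.0001,0.0008,0, 0.003,0.0002,0.0008,0, 0.005,0.0004,0.0008,0, 0.007,0.0005,0.0008,0, 0.008,0.0006,0.0008,0, 0.008,0.0006,0.0008,0]' >/dev/null; python3 m.py; for i in 1 2 3; do python3 -m creep '[0.001,0.0001,0,0, 0.001,0.0001,0,0, 0.001,0.0001,0,0]' >/dev/null; python3 m.py; done
```

```text
[-6.5  4.3  3.9] [ 0.97  1.52 -0.  ] [609.3  96.1 172.4] [ 0.119 -3.134  0.   ]
[-7.5  4.7  4.1] [ 0.9   1.48 -0.04] [610.2  96.1 172.4] [ 0.119 -3.134  0.   ]
[-7.4  4.3  4.3] [0.86 1.53 0.05] [611.2  96.2 172.5] [ 0.119 -3.134  0.   ]
[-7.8  4.2  3.8] [0.89 1.44 0.03] [612.3  96.3 172.5] [ 0.119 -3.135  0.   ]
```

```bash
python3 -m creep '[0,0,0.0005,0, 0,0,0.001,0, 0,0,0.001,0]' >/dev/null; python3 m.py; for i in 1 2 3; do python3 -m creep '[0.001,0.0001,0,0, 0.001,0.0001,0,0, 0.001,0.0001,0,0]' >/dev/null; python3 m.py; done
```

```text
[-4.2  4.5 -1.2] [ 1.01  0.71 -0.04] [612.9  96.3 172.9] [ 0.119 -3.136  0.   ]
[-2.4  4.6 -1.8] [ 1.    0.66 -0.07] [614.   96.4 172.9] [ 0.119 -3.136  0.   ]
[-3.7  4.1 -2.4] [ 0.92  0.63 -0.03] [615.   96.5 172.9] [ 0.119 -3.136  0.   ]
[-5.   3.4 -1.3] [ 0.87  0.64 -0.02] [616.   96.6 172.9] [ 0.119 -3.136  0.   ]
```

```bash
for i in 1 2 3; do python3 -m creep '[0.001,0.0001,0,0, 0.001,0.0001,0,0, 0.001,0.0001,0,0]' >/dev/null; python3 m.py; done
```

```text
[-4.4  3.8 -0.9] [ 0.95  0.86 -0.  ] [616.6  96.6 172.9] [ 1.190e-01 -3.135e+00  1.000e-03]
[-6.3  3.6  0.9] [0.83 1.08 0.05] [617.2  96.7 172.9] [ 1.190e-01 -3.134e+00  1.000e-03]
[-7.3  2.3  1.8] [ 0.82  1.3  -0.05] [617.8  96.7 172.9] [ 1.190e-01 -3.133e+00  1.000e-03]
```

```bash
for i in 1 2 ; do python3 -m creep '[0.0008,0.0,0,0, 0.0008,0.0,0,0, 0.0008,0.0,0,0, 0.0008,0,0,0]' >/dev/null; python3 m.py; done
```

```text
[-9.5  3.4  2.6] [0.89 1.47 0.01] [618.2  96.7 172.9] [ 1.190e-01 -3.133e+00  1.000e-03]
[-10.7   3.5   2.8] [0.94 1.66 0.03] [618.6  96.8 172.9] [ 1.190e-01 -3.132e+00  1.000e-03]
```

```bash
python3 -m creep '[0,0,0.0006,0, 0,0,0.0006,0, 0,0,0.0006,0, 0,0,0.0006,0]' >/dev/null; python3 m.py; python3 -m creep '[0.0005,0,0,0, 0.0005,0,0,0, 0.0005,0,0,0,0.0005,0,0,0, 0.0005,0,0,0, 0.0005,0,0,0]'; python3 m.py
python3 - <<'E'
from h import *
im,d,P=cloud("scene");cv2.imwrite("pics/scene4c.png",cv2.resize(im[180:280,320:430],None,fx=6,fy=6,interpolation=2)[...,::-1])
F=[]
for i in range(6):
    cams.get_image("top"); F.append(get_obs()["ft_force"])
print(np.mean(F,0).round(2),np.std(F,0).round(2))
E
```

```text
[-9.4  2.8  0.4] [0.93 1.45 0.03] [618.6  96.8 173. ] [ 1.190e-01 -3.132e+00  1.000e-03]
t: 23.85
ee_pos: [618.7, 96.8, 173.0]
orientation: [0.119, -3.131, 0.001]
ft_force: [-10.1, 3.1, 0.5]
width: 49.8
grasp_force: 30.0
[-10.1   3.1   0.5] [0.91 1.76 0.03] [618.7  96.8 173. ] [ 1.190e-01 -3.131e+00  1.000e-03]
[-10.94   3.73   1.28] [0.61 0.37 0.41]
```

View pics/scene4c.png

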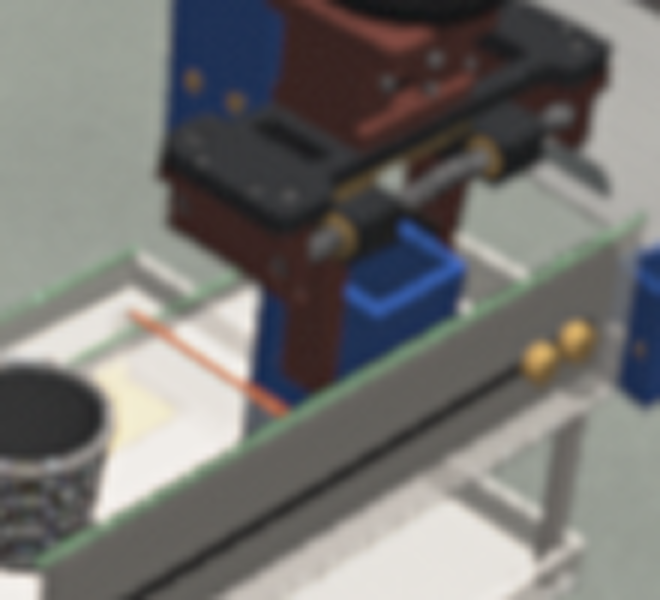

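```bash
python3 -m creep '[0,0,0,0, 0,0,0,0, 0,0,0,0, 0,0,0,0, 0,0,0,0, 0,0,0,0]'; python3 -c "
from workcell import ticket;print(ticket.close_job())"
```

```text
t: 24.7
ee_pos: [618.7, 96.8, 173.0]
orientation: [0.119, -3.131, 0.001]
ft_force: [-9.6, 3.5, 2.5]
width: 49.9
grasp_force: 30.0
the job is handed in; nothing more can be done
None
```

The job is handed in: the arm still holds the blue caddy on the upper tier, snug against the divider and square in yaw, with its back pressed to the rubber at an estimated 9 N (the wrist reads 10 to 11 N, including rubbing on the divider); it tipped slightly in the grip on the way, and I pressed it level again but could only check that from the forces.

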